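# Check-weigh a cast bushing and sort it

## Robot

A 6-joint arm with a two-finger parallel gripper is mounted at the origin on the work surface. World frame = base frame: x ahead of the robot, y to its left, z up, the work surface at z = 0. Lengths are in m, angles in rad, forces in N, time in s.
With the tool pointing down it reaches from about 0.4 to 0.825 m from the base axis. Payload 7 kg.
Tool frame: the origin (TCP) lies between the finger pads; the fingertips stand 22 mm ahead of it and the grasp point (between the pads) lies 3 mm ahead of it (arm.tip_reach is the distance from the TCP to the fingertips, in m); z points along the fingers, y is the line along which they close (so a half turn about z gives the same grasp; the last joint's range is limited). The gripper opens to 88 mm and grips with 3 to 60 N. Pads are 19 mm wide; open, the fingers measure 130 mm over their backs; the gripper's body (78 mm by 193 mm) begins 47 mm behind the grasp point.
Start: joints at [-0.864, 0.359, 0.012, 0, -1.224, -0.288], TCP at [0.274, -0.617, 0.249] pointing down, gripper open.
Joint ranges: [-3.07, 3.07], [-1.43, 2.12], [-1.02, 1.25], [-3.03, 1.67], [-3.05, -0], [-3.03, 3.03]. Speed limits (rad/s): [2.39, 2.39, 3.01, 3.14, 3.14, 3.14].

## Interface

Orientations are given as [roll, pitch, yaw] about the fixed x, y, z axes, in that order (R = Rz(yaw) Ry(pitch) Rx(roll)).
In Python, from station import arm, viewer gives the robot as it stands. The module is installed in compiled form; this text tells all that it offers.
- The arm moves only by the tool apply_moves, never from a script. Its argument "commands" is a list that holds one entry, the list of rows, each a list of 5 numbers: the closure, from -1 (fully open) to 1 (shut), then the shift along the world's x, y, z as a fraction of full scale, then the turn about the world's z as a fraction of full scale. In form: [[[fingers, tx, ty, tz, yaw], ...]]. A call has 1 to 12 rows; each row shifts and turns the commanded pose from where the row before left it; what a row does not reach is not made up. Full scale, the value 1, is 20 cm for a shift and pi rad for a turn. A row lasts 1/10 s, in which the tool goes at most 50 mm and 8.59 degrees, less where a joint would pass 70% of its speed; a pose out of reach is approached as far as the arm can. A call with a number of a shift or a turn outside -1 to 1 is refused whole. A call with a gripper value outside its range is refused whole. The fingers move at their own pace and stop on an object; "force" is the grip in N (left out, the last holds). Time passes only in rows, so rows that do not move let the fingers close. It gives the time, the measured TCP pose, the force, the opening and the grip force at its end, in the units of the state.
- arm.get_state(): the state, without advancing time (a new reading comes with each control period).
- viewer.grab_frame(name): name is "scene" or "top" or "wrist"; returns a dict with "image" (384x512x3 uint8, blue, green, red), "mtx" (3x3 intrinsics, pixels), "k1" (the pictures are not rectified: a ray, as slopes to the right and down, at radius r is drawn at 1 + k1 r^2 times it, then the intrinsics apply), "rvec" (rotation vector, rad) and "tvec" (3), from world to camera coordinates, as OpenCV has them. Camera axes: x right, y down, z forward; pixel columns grow to the right and rows downward; lengths in m; the calibration is good to about 2 mm. A picture is of the moment at which its call begins. There is no depth.
- arm.job_done(): hands the job in; it is judged then, once.
The state is a dict: "t": time; "q": joint angles; "qd": joint speeds; "joint_efforts": joint torques, N m; "eef_pos": TCP position; "ee_rot": TCP orientation; "force": force on the tool from outside, world axes, zero at the start; "moment": the same for the moment, N m; "width": finger opening in m; "gripper_force": force on a finger pad.
Only numpy, scipy, OpenCV 4.12 (cv2) and the standard library are available. Lean on these libraries where they do the work, as an engineer would, in place of code of your own. Each camera call takes 0.05 s, during which the arm holds its last target. There are 200 camera calls.

## Task

Weigh the cast bushing that lies on the bench against the steel check weight: ease it onto the empty pan of the balance and let go only when the pan carries its whole weight, so that the beam never drops, kicks or swings quickly, then let it come to rest and read it. Take the bushing off just as gently and stand it upright in the free front half of the right tray, the green one if it is heavier than the check weight, the red one if it is lighter (either will do if the two practically balance). Do not press hard on the pan, set the bushing down rather than drop it, and leave the sorted bushings and the other things alone.

Things in the scene. Friction and masses are not known exactly. Their poses are not given: they have to be found in the camera images.
- bushing_centre (a point): The cast bronze flanged bushing to be weighed, loose, standing upright on the bench, flange down: body 50 mm in diameter, 46 mm high, bore 27 mm, flange 62 mm in diameter and 7 mm thick at its foot. The point is its centre, 23 mm above its foot; z is its axis. Its mass is hidden: 0.33 to 0.77 kg.
- balance: Blue two-pan balance, fixed, 330 mm long (its y), 130 mm deep; origin: centre of its underside. Load pan on its -y side, check weight on its +y side, 110 mm from the middle. A mast in the middle, 231 mm high and 110 mm wide, has a plate with a yellow pointer on its +x side that leans to green if the load is heavier than the check weight, to red if lighter. All else is lower than the pans.
- beam (a joint): Tilt of the beam, rad. 0: level; positive: load pan down, load heavier than the check weight; negative: lighter. Stops at -0.27 and 0.27; empty it lies at -0.27. A spring levels it: between the stops the tilt is 2.2 rad per kg of difference. Damped, settles in 3 s. Delicate knife edges: let go, it must never swing faster than 0.4 rad/s (pan 44 mm/s), and in the hand never faster than 0.9.
- load_pan_floor (a point): Centre of the floor of the empty aluminium pan on which the bushing is weighed: round, flat, 126 mm in diameter, rim 5 mm high. It goes straight up and down with the beam: floor 140 mm above the bench at beam 0, 30 mm higher at -0.27, 30 mm lower at 0.27. As the bushing is lowered with the pan between the stops, the pan carries 0.04 N more for each mm (a soft spring).
- load_pan: The load pan itself (the same part as load_pan_floor); origin 40 mm under its floor, on its axis.
- check_weight (a point): The steel check weight, 0.55 kg, 48 mm in diameter and 56 mm high, fixed on the other pan. The point: centre of its underside.
- green_tray_spot (a point): Point on the floor of the green tray (for bushings heavier than the check weight), in the middle of its free front half. The tray is fixed, 190 mm (its x) by 125 mm, floor 3 mm thick, rim 10 mm above the floor; its centre is 40 mm from this point along its +x. A sorted bushing stands about 90 mm from this point along its +x.
- red_tray_spot (a point): The same for the red tray (for bushings lighter than the check weight), of the same make.
- green_tray: The green tray; origin: centre of its underside.
- red_tray: The red tray; origin: centre of its underside.
- sorted_green_centre (a point): A sorted bushing of the same size, loose, in the back half of the green tray; point at its centre. Leave it alone.
- sorted_red_centre (a point): A sorted bushing of the same size, loose, in the back half of the red tray; point at its centre. Leave it alone.
- screwdriver: A screwdriver lying loose on the bench, about 200 mm long; origin under its middle. Leave it alone.
- oil_can: A small jar with a red cap, loose, 52 mm in diameter, 100 mm high; origin under its centre. Leave it alone.
Mind the look-alikes: they are no part of the job. Several things have the shape of the green_tray; the one meant has the colours described above.

How it is judged:
By the outcome, as a careful person would: the job done as asked, in the order asked, and still so for the second after the job is handed in, with the robot touching nothing.
It also fails if it takes over 72 s, if anything falls off the work surface, if the arm or the gripper's body presses on something with over 40 N, if the wrist force passes 120 N, or if a joint passes its speed limit or range.

## Working session

There is one attempt and no reset: what is moved stays moved. The work goes in short steps, Python scripts to look and compute and a tool call to move; the robot and the scene stay as the last step left them, time stands still between calls to the robot, and variables do not carry over. Pictures are saved under pics/ and viewed, at most 10 in all, crops included, and the job is handed in when it is done.

Besides the shell and the picture viewer there is one more tool, called after "Request:" as name([rows], argument=value, ...), one row to a line, values as JSON. apply_moves: Moves the arm, as the interface text tells. Shift numbers are shares of 20 cm and turn numbers shares of pi rad, none past 1 either way. Its arguments: {"type":"object","properties":{"commands":{"type":"array","items":{"type":"array","items":{"type":"array","items":{"type":"number"}}}},"force":{"type":"number"}},"required":["commands"]}

```bash
mkdir -p pics
cat > h.py <<'E'
import cv2, numpy as np
from station import arm, viewer
def grab(name, fn=None):
    f=viewer.grab_frame(name)
    if fn: cv2.imwrite('pics/'+fn,f['image']); np.savez('pics/'+fn+'.npz',**{k:np.array(v) for k,v in f.items()})
    return f
def ray(f,u,v):
    K=np.array(f['mtx'],float);k1=float(f['k1'])
    d=np.array([(u-K[0,2])/K[0,0],(v-K[1,2])/K[1,1]])
    s=d.copy()
    for _ in range(30): s=d/(1+k1*(s@s))
    R=cv2.Rodrigues(np.array(f['rvec'],float))[0];t=np.array(f['tvec'],float).ravel()
    return -R.T@t, R.T@np.array([s[0],s[1],1])
def at_z(f,u,v,z):
    c,d=ray(f,u,v); return c+d*(z-c[2])/d[2]
def proj(f,P):
    K=np.array(f['mtx'],float)
    return cv2.projectPoints(np.array(P,float).reshape(-1,1,3),np.array(f['rvec'],float),np.array(f['tvec'],float),K,np.array([float(f['k1']),0,0,0]))[0].reshape(-1,2)
def load(fn): return dict(np.load('pics/'+fn+'.npz'))
E
python3 - <<'E'
from h import *
a=grab('scene','s0.png');b=grab('top','t0.png')
print(arm.get_state())
E
```

```text
{'t': 0.1, 'q': array([-8.63909763e-01,  3.59355803e-01,  1.11354013e-02, -3.37055735e-04,
       -1.22407948e+00, -2.88119259e-01]), 'qd': array([-0.00014025, -0.00080605,  0.00065102,  0.00125473, -0.00010474,
       -0.00014723]), 'joint_efforts': array([-1.53710178e-03, -5.84163988e+01,  2.93750471e+01,  7.01545134e+00,
        1.01337489e-02, -4.21805601e-05]), 'eef_pos': array([ 0.2743096 , -0.61630108,  0.24767842]), 'ee_rot': array([ 3.14006103e+00, -1.23473456e-04, -2.72294003e+00]), 'force': array([ 0.1322286 , -0.476725  , -0.62900114]), 'moment': array([ 0.00470829, -0.02698389, -0.04505816]), 'gripper_force': 0.0, 'width': 0.08797403537577683}
```

View pics/s0.png

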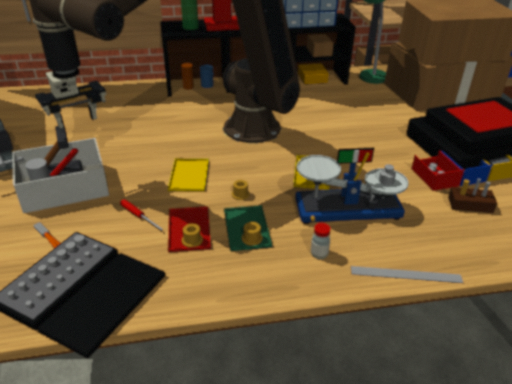

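View pics/t0.png

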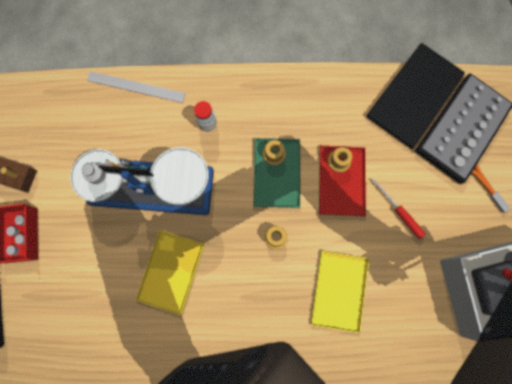

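The scene shows these bushing look-alikes: a loose bushing at scene (240,188) / top (276,236), a sorted one in the green tray at (252,233) / (274,151), and a sorted one in the red tray at (192,235) / (341,158). The yellow trays are decoys. The one I want is the loose bushing standing on the bench. The load pan is at top (180,176) and the check weight at (93,172). I'll check the choice in a crop and measure.

```bash
cat > m.py <<'E'
from h import *
f=load('t0.png');im=f['image'];hsv=cv2.cvtColor(im,cv2.COLOR_BGR2HSV)
def rect(lo,hi,box):
    x0,y0,x1,y1=box;m=cv2.inRange(hsv,np.array(lo),np.array(hi));M=np.zeros_like(m);M[y0:y1,x0:x1]=m[y0:y1,x0:x1]
    M=cv2.morphologyEx(M,cv2.MORPH_CLOSE,np.ones((5,5)))
    c=max(cv2.findContours(M,0,2)[0],key=cv2.contourArea);return c
for n,lo,hi,b in(('green',(60,60,20),(95,255,255),(240,125,312,220)),('red',(0,160,50),(8,255,255),(310,130,375,225))):
    c=rect(lo,hi,b).reshape(-1,2)
    P=np.array([at_z(f,u,v,.012)[:2] for u,v in c],np.float32)
    print(n,cv2.minAreaRect(P), cv2.boundingRect(c))
c=rect((0,0,150),(180,60,255),(145,140,215,212));(e)=cv2.fitEllipse(c);print('pan',e,at_z(f,*e[0],.173))
P=np.array([at_z(f,u,v,.175)[:2] for u,v in c.reshape(-1,2)],np.float32);print(cv2.minEnclosingCircle(P))
for z in(.046,.007): print('bush',at_z(f,276,236,z))
c=rect((10,110,0),(30,255,150),(255,215,300,255))
print(cv2.boundingRect(c),cv2.minEnclosingCircle(c))
for n,u,v,z in(('can',203,109,.1),('chk',93,170,.17),('sg',274,150,.049),('sr',341,157,.049)): print(n,at_z(f,u,v,z))
print('cam',ray(f,256,192)[0])
a=cv2.resize(im[120:262,60:380],None,fx=2.4,fy=2.4,interpolation=cv2.INTER_CUBIC);g=load('s0.png')['image'][140:260,160:420]
g=cv2.resize(g,(768,354),interpolation=cv2.INTER_CUBIC)[:258]
cv2.imwrite('pics/c0.png',np.vstack([a,g]))
E
python3 m.py
```

```text
green ((0.614643394947052, -0.12164370715618134), (0.11725770682096481, 0.1837937980890274), 88.14622497558594) (254, 139, 45, 68)
red ((0.5907423496246338, -0.2982678711414337), (0.1223955899477005, 0.18812280893325806), 86.59837341308594) (319, 146, 47, 70)
pan ((179.22593688964844, 175.0552215576172), (55.360626220703125, 60.04423141479492), 73.11552429199219) [0.56777612 0.10399457 0.173     ]
((0.5685800909996033, 0.10435719788074493), 0.07775051146745682)
bush [ 0.44029741 -0.11641491  0.046     ]
bush [ 0.44384948 -0.11812106  0.007     ]
(258, 223, 24, 21) ((269.5, 233.0), 11.884963989257812)
can [0.75928984 0.0647939  0.1       ]
chk [0.58370933 0.30649379 0.17      ]
sg [ 0.66409365 -0.11556082  0.049     ]
sr [ 0.64333324 -0.28994961  0.049     ]
cam [ 0.35314371 -0.07455287  1.00290493]
```

View pics/c0.png

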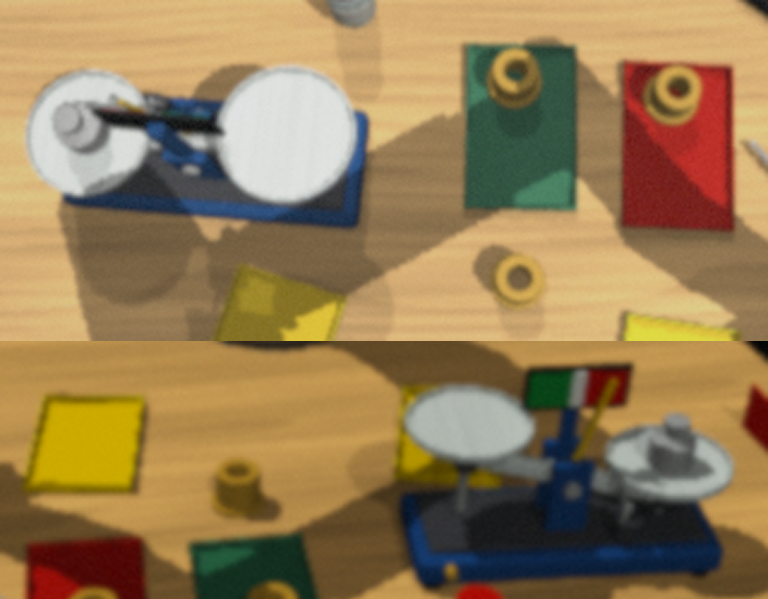

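The crop confirms the choice: the loose bushing has its bore centre at top (276.2,236.3). The load pan's rim circle centres at (179.6,176.2), and the pointer leans to red because the pan is empty. Next I'll refine the pan centre and balance yaw.

Run:
```python
from h import *
f=load('t0.png');T=lambda u,v,z: at_z(f,60+u/2.4,120+v/2.4,z)
print('bush',T(519,279,.046));print('pan c',T(287,135,.175),'edges x',T(287,67,.175),T(287,203,.175),T(217,135,.175),T(355,135,.175))
print('chk pan',T(92,132,.115),'base front L,R',T(64,205,.03),T(357,224,.03), 'R back',T(366,113,.03))
g=load('s0.png')
S=lambda u,v,z: at_z(g,160+u*260/768,140+v-341 if 0 else 140+(v-341)*120/354,z)
print('scene pan',S(470,424,.175),'bush top',S(238,468,.046), 'plate',S(578,387,.215),'plate ends',S(527,412,.2),S(628,400,.2))
for z in(0.049,): print('sorted g',T(516,72,z),'r',T(679,88,z))
print('can top at', proj(f,[[.76,.065,.1]]))
# green corners
print([T(u,v,.013)[:2].round(3) for u,v in((464,45),(576,45),(466,209),(577,209))],[T(u,v,.013)[:2].round(3) for u,v in((622,62),(732,68),(622,226),(733,230))])
```

```text
bush [ 0.43966427 -0.11702843  0.046     ]
pan c [0.5644814  0.10266722 0.175     ] edges x [0.63113701 0.1048507  0.175     ] [0.49993978 0.10073499 0.175     ] [0.56544799 0.16912539 0.175     ] [0.56360197 0.03877129 0.175     ]
chk pan [0.58602847 0.31705371 0.115     ] base front L,R [0.52589797 0.38054864 0.03      ] [0.50192973 0.0549973  0.03      ] R back [0.62526109 0.04687133 0.03      ]
scene pan [0.58052045 0.1029351  0.175     ] bush top [ 0.44180436 -0.11554684  0.046     ] plate [0.59011316 0.20919672 0.215     ] plate ends [0.60427825 0.15284548 0.2       ] [0.59953787 0.26096147 0.2       ]
sorted g [ 0.66406342 -0.11816987  0.049     ] r [ 0.64419883 -0.29503903  0.049     ]
can top at [[202.92581534 108.74274157]]
[array([ 0.709, -0.061]), array([ 0.707, -0.189]), array([ 0.52 , -0.062]), array([ 0.518, -0.183])] [array([ 0.686, -0.24 ]), array([ 0.678, -0.366]), array([ 0.499, -0.232]), array([ 0.493, -0.354])]
```

Request:
apply_moves([
  [[-1,0.14,0.25,0,0.0477],[-1,0.14,0.25,0,0.0477],[-1,0.14,0.25,0,0.0477],[-1,0.14,0.25,0,0.0477],[-1,0.14,0.25,0,0.0477],[-1,0.13,0.25,0,0.0477],[-1,0,0.25,0,0.0477],[-1,0,0.25,0,0.0324],[-1,0,0.25,0,0],[-1,0,0.25,0,0]],
])

```text
t: 1.1
eef_pos: [0.4191, -0.1524, 0.2484]
ee_rot: [3.141, 0.0, -1.572]
force: [1.3, 1.7, 0.7]
width: 0.0875
gripper_force: 0.0
```

Request:
apply_moves([
  [[-1,0,0,-0.2,0],[-1,0,0,-0.2,0],[-1,0,0,-0.2,0],[-1,0,0,-0.1,0],[-1,0,0,0,0],[-1,0,0,0,0],[-1,0,0,0,0]],
])

```text
t: 1.8
eef_pos: [0.4207, -0.1542, 0.1099]
ee_rot: [-3.139, -0.0, -1.572]
force: [0.5, -0.3, 0.6]
width: 0.0878
gripper_force: 0.0
```

Run:
```python
from h import *
f=grab('wrist','w0.png'); s=arm.get_state(); print(s['eef_pos'],s['ee_rot'],s['force'])
print(proj(f,[[.44,-.1165,.046],[.44,-.1165,0]]))
```

```text
[ 0.42073712 -0.15423599  0.10995679] [-3.13897265e+00  1.55603196e-05 -1.57199979e+00] [-0.32456221  0.35935868  0.88588273]
[[240.48919808 253.77356893]
 [244.09216433 230.45413538]]
```

View pics/w0.png

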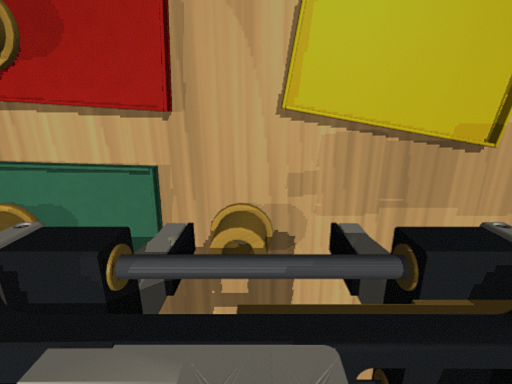

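The wrist view shows the bushing between the fingers at about (240,235), with its flange arc top at (241,204). The unreached part of the first rows was lost, so I'm about 38 mm short in y. I'll check where the bushing should appear.

Run:
```python
from h import *
f=load('w0.png')
for z,r in((.046,.025),(.007,.031),(.046,.0135)):
    p=proj(f,[[.44+r*np.cos(a),-.1165+r*np.sin(a),z] for a in np.linspace(0,6.28,60)]);print(z,r,p.min(0),p.max(0))
```

```text
0.046 0.025 [210.86743884 226.5244152 ] [270.08882123 279.36130497]
0.007 0.031 [212.11534097 203.74877255] [275.115845   261.31474719]
0.046 0.0135 [224.49354169 239.27640728] [256.4678309 267.7872933]
```

Request:
apply_moves([
  [[-1,0.05,0.09,0,0],[-1,0.05,0.1,0,0],[-1,0,0,0,0],[-1,0,0,-0.1,0],[-1,0,0,-0.1,0],[-1,0,0,-0.1,0],[-1,0,0,-0.07,0],[-1,0,0,0,0],[-1,0,0,0,0],[-1,0,0,0,0],[-1,0,0,0,0],[-1,0,0,0,0]],
], force=30)

```text
t: 3.05
eef_pos: [0.4401, -0.1161, 0.0353]
ee_rot: [-3.14, 0.0, -1.572]
force: [-0.4, 0.1, -0.2]
width: 0.0875
gripper_force: 0.0
```

Run:
```python
from h import *
F=[]
for i in range(8):
    viewer.grab_frame('wrist'); s=arm.get_state(); F.append(s['force'])
print(s['eef_pos'],s['width'],np.mean(F,0),np.std(F,0))
```

```text
[ 0.43965019 -0.11615865  0.03453434] 0.08731653054192517 [-0.03829474 -0.03167192 -0.09533463] [0.39850286 0.41256879 0.42066414]
```

Request:
apply_moves([
  [[1,0,0,0,0],[1,0,0,0,0],[1,0,0,0,0],[1,0,0,0,0],[1,0,0,0,0],[1,0,0,0,0],[1,0,0,0,0],[1,0,0,0,0]],
], force=30)

```text
t: 4.25
eef_pos: [0.4403, -0.1161, 0.0347]
ee_rot: [-3.14, 0.0, -1.572]
force: [3.3, -0.6, -2.6]
width: 0.0502
gripper_force: 30.0
```

Request:
apply_moves([
  [[1,0,0,0.05,0],[1,0,0,0.15,0],[1,0,0,0.2,0],[1,0,0,0.2,0],[1,0,0,0.2,0],[1,0,0,0.1,0],[1,0,0,0.05,0],[1,0,0,0,0],[1,0,0,0,0],[1,0,0,0,0]],
])

```text
t: 5.25
eef_pos: [0.4385, -0.1162, 0.2228]
ee_rot: [3.138, -0.0, -1.572]
force: [-0.2, -0.1, -6.5]
width: 0.0499
gripper_force: 30.0
```

```bash
cat > fz.py <<'E'
from h import *
import sys
F=[];n=int(sys.argv[1]) if len(sys.argv)>1 else 8
for i in range(n):
    viewer.grab_frame('wrist'); s=arm.get_state(); F.append(s['force'])
print(s['t'],s['eef_pos'],s['ee_rot'][2],s['width'],s['gripper_force'],'F',np.mean(F,0).round(3),np.std(F,0).round(2))
E
python3 fz.py 8
```

```text
5.65 [ 0.43963939 -0.11614417  0.22435219] -1.5720239158712541 0.05023676236251411 29.994436036795378 F [ 0.124  0.157 -6.87 ] [0.58 0.25 0.39]
```

Request:
apply_moves([
  [[1,0.03,0.06,0,0],[1,0.07,0.12,0,0],[1,0.08,0.14,0,0],[1,0.09,0.14,0,0],[1,0.09,0.14,0,0],[1,0.09,0.14,0,0],[1,0.08,0.14,0,0],[1,0.07,0.12,0,0],[1,0.03,0.056,0,0],[1,0,0,0,0],[1,0,0,0,0],[1,0,0,0,0]],
])

```text
t: 6.85
eef_pos: [0.5652, 0.0945, 0.2245]
ee_rot: [3.141, -0.0, -1.572]
force: [-1.0, 0.6, -6.5]
width: 0.0505
gripper_force: 30.0
```

```bash
python3 fz.py 8
python3 - <<'E'
from h import *
s=grab('scene','s1.png');t=grab('top','t1.png')
a=cv2.resize(t['image'][110:230,60:260],None,fx=3.8,fy=3,interpolation=cv2.INTER_CUBIC)[:300]
a=cv2.resize(t['image'][110:220,60:260],(600,330),interpolation=cv2.INTER_CUBIC)
b=cv2.resize(s['image'][140:230,280:420],(420,270),interpolation=cv2.INTER_CUBIC)
b=np.hstack([b,np.zeros((270,180,3),np.uint8)])
cv2.imwrite('pics/c1.png',np.vstack([a,b]))
E
```

```text
7.25 [0.56564291 0.09479161 0.22469447] -1.5724249057178086 0.05000234379026956 29.994385507889092 F [-0.018 -0.041 -6.684] [0.38 0.47 0.67]
```

View pics/c1.png

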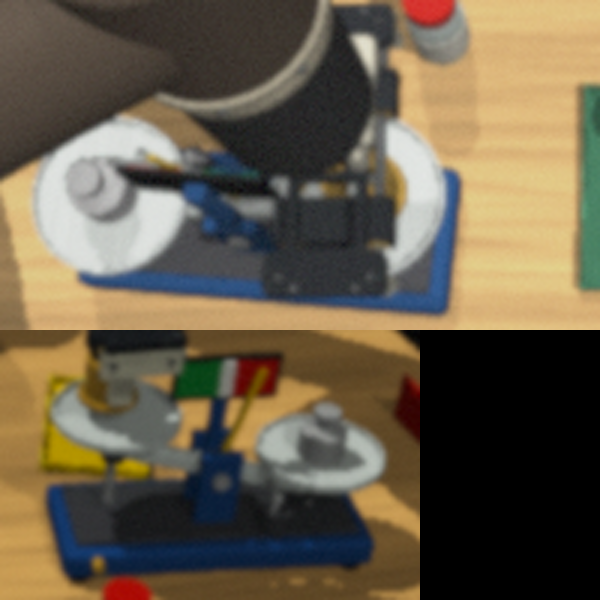

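The bushing hangs over the load pan, inside its rim in both views (scene crop foot (108,405), pan centre (117,417)), and the gripper is clear of the mast. I'll lower it slowly.

Request:
apply_moves([
  [[1,0,0,-0.01,0],[1,0,0,-0.01,0],[1,0,0,-0.01,0],[1,0,0,-0.01,0],[1,0,0,-0.01,0],[1,0,0,-0.01,0],[1,0,0,-0.005,0],[1,0,0,-0.005,0],[1,0,0,-0.005,0],[1,0,0,-0.005,0],[1,0,0,0,0],[1,0,0,0,0]],
])

```text
t: 8.55
eef_pos: [0.5657, 0.0951, 0.2086]
ee_rot: [-3.142, 0.0, -1.572]
force: [-0.6, 0.1, -7.5]
width: 0.05
gripper_force: 30.0
```

Request:
apply_moves([
  [[1,0,0,-0.005,0],[1,0,0,-0.005,0],[1,0,0,-0.005,0],[1,0,0,-0.005,0],[1,0,0,-0.005,0],[1,0,0,0,0],[1,0,0,0,0]],
])

```text
t: 9.25
eef_pos: [0.5657, 0.095, 0.2039]
ee_rot: [-3.141, -0.0, -1.572]
force: [-1.1, 0.6, -2.4]
width: 0.05
gripper_force: 30.0
```

```bash
python3 fz.py 6
```

```text
9.55 [0.56570887 0.09502294 0.20365768] -1.5720313173938418 0.04999909734888887 29.997526207007468 F [-1.769 -0.436 -2.416] [0.54 0.25 0.27]
```

Request:
apply_moves([
  [[1,0,0,-0.005,0],[1,0,0,-0.01,0],[1,0,0,-0.01,0],[1,0,0,-0.01,0],[1,0,0,-0.01,0],[1,0,0,-0.01,0],[1,0,0,-0.01,0],[1,0,0,-0.01,0],[1,0,0,-0.01,0],[1,0,0,-0.01,0],[1,0,0,-0.01,0],[1,0,0,-0.01,0]],
])

```text
t: 10.75
eef_pos: [0.5657, 0.095, 0.1804]
ee_rot: [-3.142, -0.0, -1.572]
force: [-1.5, -0.2, -2.4]
width: 0.05
gripper_force: 30.0
```

Request:
apply_moves([
  [[1,0,0,-0.01,0],[1,0,0,-0.01,0],[1,0,0,-0.01,0],[1,0,0,-0.01,0],[1,0,0,-0.01,0],[1,0,0,-0.01,0],[1,0,0,-0.01,0],[1,0,0,-0.01,0],[1,0,0,-0.005,0],[1,0,0,0,0],[1,0,0,0,0]],
])

```text
t: 11.85
eef_pos: [0.5657, 0.095, 0.1636]
ee_rot: [3.142, -0.0, -1.572]
force: [-0.8, -0.6, -0.2]
width: 0.0501
gripper_force: 30.0
```

```bash
python3 fz.py 8
```

```text
12.25 [0.56571278 0.09501795 0.16361538] -1.5720032101131873 0.0502320821514274 29.998282617889345 F [-1.48  -0.415 -0.743] [0.44 0.65 0.54]
```

Request:
apply_moves([
  [[1,0,0,-0.006,0],[1,0,0,-0.006,0],[1,0,0,-0.006,0],[1,0,0,-0.006,0],[1,0,0,-0.006,0],[1,0,0,-0.006,0],[1,0,0,-0.006,0],[1,0,0,-0.006,0],[1,0,0,-0.006,0],[1,0,0,-0.006,0],[1,0,0,0,0],[1,0,0,0,0]],
])

```text
t: 13.45
eef_pos: [0.5657, 0.095, 0.1516]
ee_rot: [3.142, -0.0, -1.572]
force: [-1.3, -1.0, -0.4]
width: 0.05
gripper_force: 30.0
```

```bash
python3 fz.py 10
```

```text
13.95 [0.56570521 0.09506358 0.15158578] -1.5719913049112861 0.04995308106041727 29.998351950198412 F [-0.968 -0.524 -0.396] [0.34 0.41 0.29]
```

Request:
apply_moves([
  [[1,0,0,-0.005,0],[1,0,0,-0.005,0],[1,0,0,-0.005,0],[1,0,0,-0.005,0],[1,0,0,-0.005,0],[1,0,0,0,0],[1,0,0,0,0]],
])

```text
t: 14.65
eef_pos: [0.5657, 0.095, 0.1465]
ee_rot: [3.142, -0.0, -1.572]
force: [-1.0, 0.2, -0.2]
width: 0.0499
gripper_force: 30.0
```

```bash
python3 fz.py 12
```

```text
15.25 [0.56571895 0.09503064 0.14657529] -1.5719974459336865 0.04959508998910097 29.998574699275196 F [-1.221 -0.41  -0.168] [0.33 0.56 0.37]
```

Request:
apply_moves([
  [[1,0,0,-0.005,0],[1,0,0,0,0],[1,0,0,0,0],[1,0,0,0,0]],
], force=5)

```text
t: 15.65
eef_pos: [0.5658, 0.0951, 0.1456]
ee_rot: [-3.141, 0.0, -1.572]
force: [-1.2, -0.6, 0.0]
width: 0.0508
gripper_force: 5.0
```

Request:
apply_moves([
  [[-0.2,0,0,0,0],[-0.3,0,0,0,0],[-0.4,0,0,0,0],[-0.4,0,0,0,0],[-0.4,0,0,0,0]],
])

```text
t: 16.15
eef_pos: [0.5658, 0.0951, 0.1456]
ee_rot: [-3.141, 0.0, -1.572]
force: [-0.2, -0.6, 0.0]
width: 0.0611
gripper_force: 0.0
```

```bash
python3 fz.py 4;  python3 - <<'E'
from h import *
s=grab('scene','s2.png')
cv2.imwrite('pics/c2.png',cv2.resize(s['image'][130:230,280:420],(700,500),interpolation=cv2.INTER_CUBIC))
E
```

```text
16.35 [0.56574067 0.0950688  0.14559723] -1.5720055115239893 0.06125789301241966 0.0 F [-0.172 -0.386  0.027] [0.4  0.37 0.54]
```

View pics/c2.png

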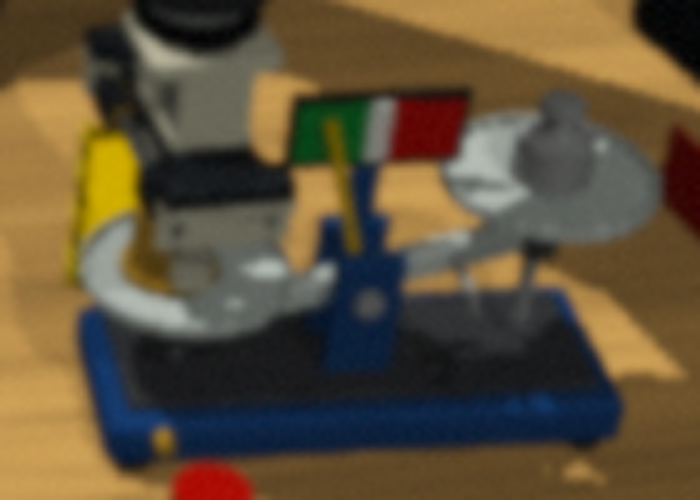

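The fingers are open and clear. The pointer leans well into the green (crop tip (332,122)) and the load pan is down, so the bushing is heavier. I'll let it rest and confirm it is steady.

Request:
apply_moves([
  [[-0.4,0,0,0,0],[-0.4,0,0,0,0],[-0.4,0,0,0,0],[-0.4,0,0,0,0],[-0.4,0,0,0,0],[-0.4,0,0,0,0],[-0.4,0,0,0,0],[-0.4,0,0,0,0],[-0.4,0,0,0,0],[-0.4,0,0,0,0],[-0.4,0,0,0,0],[-0.4,0,0,0,0]],
])

```text
t: 17.6
eef_pos: [0.5657, 0.095, 0.1456]
ee_rot: [-3.142, 0.0, -1.572]
force: [0.3, -0.2, -0.6]
width: 0.0609
gripper_force: 0.0
```

Request:
apply_moves([
  [[-0.4,0,0,0,0],[-0.4,0,0,0,0],[-0.4,0,0,0,0],[-0.4,0,0,0,0],[-0.4,0,0,0,0],[-0.4,0,0,0,0],[-0.4,0,0,0,0],[-0.4,0,0,0,0],[-0.4,0,0,0,0],[-0.4,0,0,0,0],[-0.4,0,0,0,0],[-0.4,0,0,0,0]],
])

```text
t: 18.8
eef_pos: [0.5657, 0.095, 0.1456]
ee_rot: [-3.142, -0.0, -1.572]
force: [-0.9, 0.4, 0.3]
width: 0.0615
gripper_force: 0.0
```

Run:
```python
from h import *
a=load('s2.png')['image'];b=grab('scene','s3.png')['image'];
for i in range(10): viewer.grab_frame('wrist')
c=grab('scene','s4.png')['image']
def tip(im):
    h=cv2.cvtColor(im[148:165,335:375],cv2.COLOR_BGR2HSV);m=cv2.inRange(h,(20,120,80),(32,255,255));y,x=np.nonzero(m);return len(x),x.mean()+335,y.mean()+148
print(tip(a),tip(b),tip(c)); 
R=np.s_[150:205,365:415]
print([np.abs(p[R].astype(int)-q[R]).mean() for p,q in((a,b),(b,c))]); print(arm.get_state()['t'])
```

```text
(31, np.float64(345.35483870967744), np.float64(160.29032258064515)) (34, np.float64(345.3529411764706), np.float64(160.35294117647058)) (34, np.float64(345.2647058823529), np.float64(160.35294117647058))
[np.float64(1.1516363636363636), np.float64(1.1665454545454546)]
19.4
```

The pointer is at rest on green, so the bushing is heavier than the check weight. I'll regrip and lift slowly.

Request:
apply_moves([
  [[-0.25,0,0,0,0],[-0.2,0,0,0,0],[-0.15,0,0,0,0],[-0.1,0,0,0,0],[1,0,0,0,0],[1,0,0,0,0],[1,0,0,0,0],[1,0,0,0,0]],
], force=30)

```text
t: 20.2
eef_pos: [0.5657, 0.095, 0.1455]
ee_rot: [3.142, 0.0, -1.572]
force: [0.1, 0.1, 0.8]
width: 0.0498
gripper_force: 30.0
```

Request:
apply_moves([
  [[1,0,0,0.003,0],[1,0,0,0.005,0],[1,0,0,0.01,0],[1,0,0,0.01,0],[1,0,0,0.01,0],[1,0,0,0.01,0],[1,0,0,0.01,0],[1,0,0,0.01,0],[1,0,0,0.01,0],[1,0,0,0.01,0],[1,0,0,0.01,0],[1,0,0,0.01,0]],
])

```text
t: 21.4
eef_pos: [0.5657, 0.095, 0.1673]
ee_rot: [3.142, 0.0, -1.572]
force: [0.7, 0.0, -1.4]
width: 0.0504
gripper_force: 30.0
```

Request:
apply_moves([
  [[1,0,0,0.01,0],[1,0,0,0.01,0],[1,0,0,0.01,0],[1,0,0,0.01,0],[1,0,0,0.01,0],[1,0,0,0.01,0],[1,0,0,0.01,0],[1,0,0,0.01,0],[1,0,0,0.01,0],[1,0,0,0.01,0],[1,0,0,0.01,0],[1,0,0,0.01,0]],
])

```text
t: 22.6
eef_pos: [0.5657, 0.095, 0.1913]
ee_rot: [3.142, -0.0, -1.572]
force: [2.6, -0.8, -1.8]
width: 0.0501
gripper_force: 30.0
```

```bash
python3 fz.py 3
```

```text
22.75 [0.56569893 0.09501366 0.19127457] -1.5720797648355451 0.04958661701808846 29.999604737386107 F [ 1.04  -0.439 -1.698] [0.51 0.35 0.14]
```

Request:
apply_moves([
  [[1,0,0,0.008,0],[1,0,0,0.008,0],[1,0,0,0.008,0],[1,0,0,0.008,0],[1,0,0,0.008,0],[1,0,0,0.005,0],[1,0,0,0.005,0],[1,0,0,0.005,0],[1,0,0,0.005,0],[1,0,0,0.005,0],[1,0,0,0.005,0],[1,0,0,0.005,0]],
])

```text
t: 23.95
eef_pos: [0.5647, 0.0948, 0.2054]
ee_rot: [3.139, -0.0, -1.572]
force: [-1.3, -0.8, -8.4]
width: 0.0501
gripper_force: 30.0
```

Request:
apply_moves([
  [[1,0,0,0.005,0],[1,0,0,0.005,0],[1,0,0,0.01,0],[1,0,0,0.02,0],[1,0,0,0.03,0],[1,0,0,0.03,0],[1,0,0,0.02,0],[1,0,0,0,0]],
])

```text
t: 24.75
eef_pos: [0.5661, 0.0952, 0.2312]
ee_rot: [-3.14, 0.001, -1.572]
force: [0.3, 0.5, -6.7]
width: 0.0501
gripper_force: 30.0
```

```bash
python3 fz.py 3
```

```text
24.9 [0.56548596 0.09500262 0.22998956] -1.572082279131478 0.050012578365434865 29.99887080397457 F [-0.192 -0.275 -7.316] [0.2  0.49 0.19]
```

Request:
apply_moves([
  [[1,0,-0.05,0,0],[1,0,-0.1,0,-0.04],[1,0.005,-0.13,0,-0.046],[1,0.005,-0.13,0,-0.046],[1,0.01,-0.13,0,-0.046],[1,0.01,-0.13,0,-0.046],[1,0.01,-0.13,0,-0.046],[1,0,-0.13,0,-0.046],[1,0,-0.1,0,-0.046],[1,0,-0.055,0,-0.046],[1,0,0,0,-0.046],[1,0,0,0,-0.046]],
])

```text
t: 26.1
eef_pos: [0.5732, -0.1231, 0.2297]
ee_rot: [-3.142, -0.001, 3.133]
force: [0.3, 0.3, -5.9]
width: 0.0498
gripper_force: 30.0
```

Request:
apply_moves([
  [[1,0,0,-0.1,0],[1,0,0,-0.15,0],[1,0,0,-0.2,0],[1,0,0,-0.2,0],[1,0,0,-0.1,0],[1,0,0,-0.05,0],[1,0,0,0,0],[1,0,0,0,0],[1,0,0,0,0]],
])

```text
t: 27.0
eef_pos: [0.5749, -0.122, 0.0718]
ee_rot: [3.142, 0.003, 3.141]
force: [-0.4, -0.2, -6.2]
width: 0.0499
gripper_force: 30.0
```

```bash
python3 fz.py 4
python3 - <<'E'
from h import *
f=grab('top','t5.png');g=grab('scene','s5.png')
a=cv2.resize(f['image'][120:260,220:390],(680,560),interpolation=cv2.INTER_CUBIC)[:300]
b=cv2.resize(g['image'][180:260,150:300],(560,299),interpolation=cv2.INTER_CUBIC)
b=np.hstack([b,np.zeros((299,120,3),np.uint8)]);cv2.imwrite('pics/c5.png',np.vstack([a,b]))
E
```

```text
27.2 [ 0.57415593 -0.12191484  0.07114705] 3.140442343479315 0.04952814495114132 29.99885947443545 F [ 0.387  0.263 -6.662] [0.37 0.35 0.17]
```

View pics/c5.png

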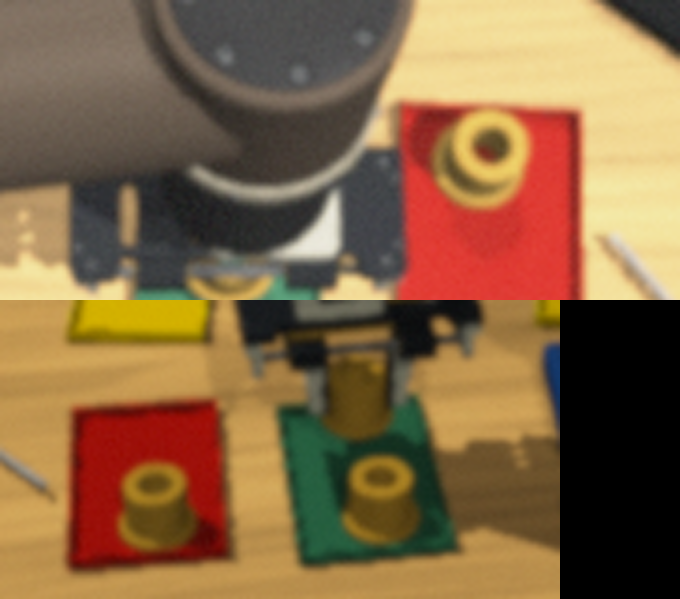

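The bushing hangs over the free front half of the green tray, behind the sorted one (scene crop (358,405) against sorted (380,500)). I'll set it down.

Request:
apply_moves([
  [[1,0,0,-0.03,0],[1,0,0,-0.04,0],[1,0,0,-0.03,0],[1,0,0,-0.02,0],[1,0,0,-0.01,0],[1,0,0,-0.01,0],[1,0,0,-0.005,0],[1,0,0,-0.005,0],[1,0,0,-0.005,0],[1,0,0,0,0],[1,0,0,0,0]],
])

```text
t: 28.4
eef_pos: [0.5737, -0.122, 0.0393]
ee_rot: [3.142, 0.0, 3.14]
force: [0.6, -1.0, -7.4]
width: 0.0497
gripper_force: 30.0
```

```bash
python3 fz.py 4
```

```text
28.6 [ 0.57373625 -0.12196348  0.03924922] 3.140326685357045 0.04951925650872577 29.998904960229993 F [-0.54  -0.263 -6.979] [0.29 0.51 0.55]
```

Request:
apply_moves([
  [[1,0,0,-0.003,0],[1,0,0,-0.003,0],[1,0,0,-0.003,0],[1,0,0,0,0],[1,0,0,0,0]],
])

```text
t: 29.1
eef_pos: [0.5738, -0.122, 0.0383]
ee_rot: [-3.141, 0.001, 3.141]
force: [-4.6, 2.5, 6.2]
width: 0.05
gripper_force: 30.0
```

```bash
python3 fz.py 4
```

```text
29.3 [ 0.57378036 -0.12195661  0.03826419] 3.140642657214094 0.0498894841725654 30.000864369794726 F [-4.499  1.375  5.869] [0.5  0.22 0.33]
```

Request:
apply_moves([
  [[1,0,0,0.001,0],[1,0,0,0,0],[-0.2,0,0,0,0],[-0.4,0,0,0,0],[-0.5,0,0,0,0],[-0.5,0,0,0,0],[-0.5,0,0,0,0]],
], force=5)

```text
t: 30.0
eef_pos: [0.5738, -0.122, 0.0375]
ee_rot: [-3.142, 0.0, 3.14]
force: [-0.2, -1.2, -0.6]
width: 0.0656
gripper_force: 0.0
```

Request:
apply_moves([
  [[-0.5,0,0,0.05,0],[-0.5,0,0,0.1,0],[-0.5,0,0,0.2,0],[-0.5,0,0,0.2,0],[-0.5,0,0,0.2,0],[-0.5,-0.1,0,0.1,0],[-0.5,-0.2,0,0,0],[-0.5,-0.2,0,0,0],[-0.5,0,0,0,0],[-0.5,0,0,0,0],[-0.5,0,0,0,0]],
])

```text
t: 31.1
eef_pos: [0.4745, -0.122, 0.2083]
ee_rot: [-3.142, 0.001, 3.141]
force: [0.6, 1.1, 0.6]
width: 0.0658
gripper_force: 0.0
```

```bash
python3 fz.py 3
python3 - <<'E'
from h import *
f=grab('top','t6.png');g=grab('scene','s6.png')
a=cv2.resize(f['image'][125:225,220:390],(680,400),interpolation=cv2.INTER_CUBIC)[:300]
b=cv2.resize(g['image'][140:260,150:420],(675,300),interpolation=cv2.INTER_CUBIC)
b=np.hstack([b,np.zeros((300,5,3),np.uint8)]);cv2.imwrite('pics/c6.png',np.vstack([a,b]))
E
```

```text
31.25 [ 0.4743493  -0.1219284   0.20743199] 3.140375815236408 0.06581676687035025 0.0 F [-0.39  -0.362  0.3  ] [0.21 0.47 0.59]
```

View pics/c6.png

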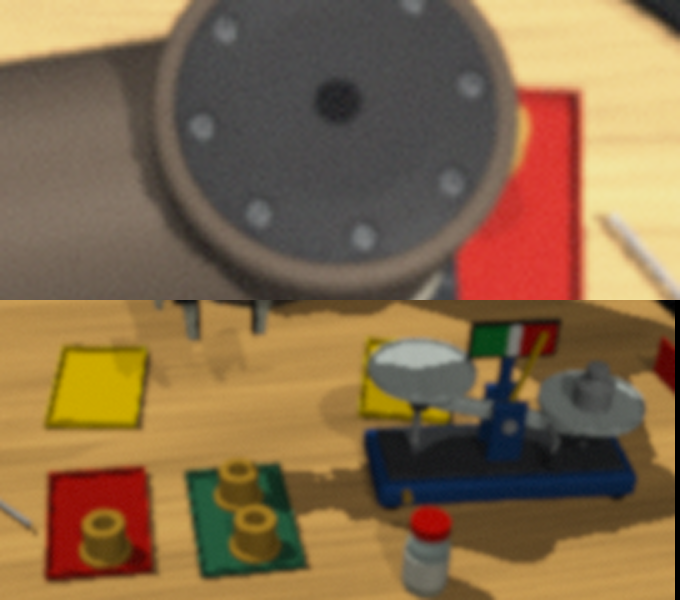

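The bushing stands upright in the front half of the green tray (scene crop (238,485)). The sorted bushings are undisturbed, the empty balance is back on red, and the gripper is clear.

```bash
python3 -c "
from station import arm
print(arm.job_done())"
```

```text
the job is handed in; nothing more can be done
None
```

The bushing weighed heavier than the check weight (about 0.69 kg by the wrist force, pointer at rest on green), so I stood it upright in the front half of the green tray and handed the job in after about 31 s.

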